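# Impact-test the long curved veneer sample

### The job

Run an impact shot on the longer curved veneer sample. Draw the tester's striker up by its knob until the sear catches and holds it; lift the longer sample out of its spring clips, lay it lengthwise astride the low end of the sloped saddle and let go, then take it again towards its tail, clear of the head, and push it up the saddle until its end rests against the top stop. Let go of it there and press the trip pad to fire the striker onto it; leave the shorter sample in the rack and the other things on the shelf where they are.

Things in the scene. Friction and masses are not known exactly. Their poses are not given: they have to be found in the camera images.
- bed: Sloped saddle of a spring impact tester, fixed. Origin: middle of the top stop's face, on the saddle's crown line; x up the slope (0.14 rad), away from the robot; y across; z square to it. Saddle: wooden rail, x -200 to 0 mm, 31 mm wide, rounded top (radius 40 mm) fitting a sample's hollow. Free space beside it to 25 mm below a sample's edges. Stop: plate 50 mm wide, 13 mm above the crown.
- saddle_low (a point): Point on the saddle's crown line at bed x -137 mm, where the middle of the longer sample is well laid (its end is then 65 mm short of the stop). Axes as bed. The sample stays where it is left on the slope by friction.
- stop_face (a point): Same point as the bed's origin. Above it a C-frame head on a column behind the stop: arms 36 mm wide reach over the saddle to bed x -46 mm, at bed z 34 to 48 and 96 to 104 mm; on the upper arm a spring barrel, 31 mm wide, to z 128 mm. A gripper holding a sample by its middle would hit the head before the stop is reached; held at the tail it clears.
- striker (a joint): Travel (m) of the sprung striker along bed z, ball nose over bed x -28 mm. 0: fully down, nose 1 mm above the bare saddle, so no sample can enter. 0.031: cocked, collar standing on the sear, nose 32 mm above the saddle; 0.036: upper limit. The pull needed grows from 6 to about 14 N; let go before the sear catches, it drives back down. Resting on a sample on the saddle it reads 0.007.
- knob (a point): Middle of the black pull knob on top of the striker, moving with it along bed z: cylinder 30 mm in diameter, 20 mm high, with a flange 36 mm in diameter, 6 mm thick, above (its top 16 mm above this point). Striker down: 151 mm above the crown, 23 mm above the spring barrel. Axes as bed.
- sear (a joint): Angle (rad) of the sear lever: 0 engaged, held by its spring; grows as the trip pad is pressed down, limit 0.30 (pad about 20 mm down). With the striker cocked it lets go at about 0.1 to 0.15 rad, the pad 6 to 10 mm down, at about 6 N; pressing 15 mm is sure. The lever springs back by itself.
- trip_pad (a point): Middle of the top face of the steel trip pad, 26 x 26 mm, at the outer end of the sear lever, on the head's -y side, 83 mm from the striker's axis. Pressed down along -z of the bed.
- sample_long: The longer curved veneer sample: 145 mm long (x), 50 mm wide (y), 8 mm thick, pale maple, curved across its width like a roof tile, hollow side down, inner radius 40 mm, 14 mm high in all; square long edges 7 mm high; ends alike. Origin: middle, on the plane of the lower edges (on the saddle 6 mm below the crown line). Lies in one of the rack's two stations. About 55 g.
- rack: Steel rack, fixed, 159 (x) by 204 mm (y); origin: centre, on the shelf. Samples lie along x at y -50 and +50 mm, lower edges 34 mm up, on rails at x -48 and +48 mm. There light spring clips, 18 mm long, 51 mm high, hold their edges: a straight upward pull of a few newtons frees one. The middle 75 mm is free, open below. End lips at x -78, +78 mm, 44 mm high.
- sample_short: The shorter sample, dark purpleheart, 110 mm long, otherwise the same shape; in the rack's other station. To be left there.
- burnisher: Steel burnisher, 200 mm long with a wooden handle, lying. Bystander.
- nail_set: Brass veneer nail set, 115 mm long, 10 mm thick, lying. Bystander.
- paperweight: Round glass paperweight, 72 mm in diameter, 47 mm high. Bystander.
- dish: White ceramic shading dish, 96 mm in diameter, 26 mm high. Bystander.
- pin_jar: Glass jar of 56 mm diameter, 70 mm high. Bystander.
- caul: Cork-faced wooden caul block, 110 x 50 x 31 mm. Bystander.

How it is judged:
By the outcome, as a careful person would: the job done as asked, in the order asked, and still so for the second after the job is handed in, with the robot touching nothing.
It also fails if it takes over 72 s, if anything falls off the work surface, if the arm or the gripper's body presses on something with over 40 N, if the wrist force passes 120 N, or if a joint passes its speed limit or range.

### The arm

A 7-joint arm with a two-finger parallel gripper is mounted at the origin on the work surface. World frame = base frame: x ahead of the robot, y to its left, z up, the work surface at z = 0. Lengths are in m, angles in rad, forces in N, time in s.
With the tool pointing down it reaches from about 0.4 to 0.875 m from the base axis. Payload 4.4 kg.
Tool frame: the origin (TCP) lies on the centre line of the jaws, within the pads' length; the fingertips stand 8 mm ahead of it and the grasp point (between the pads) lies 11 mm behind it; z points along the fingers, y is the line along which they close (so a half turn about z gives the same grasp; the last joint's range is limited). The gripper opens to 85 mm and grips with 20 to 120 N. Pads are 22 mm wide; open, the fingers measure 114 mm over their backs; the gripper's body (76 mm by 85 mm) begins 54 mm behind the grasp point. The pads swing forward as they close: fully open they stand 13 mm farther back than shut.
Start: joints at [-1.354, 0.628, 0.038, 1.517, -0.027, 0.996, -0.02], TCP at [0.181, 0.624, 0.239] pointing down, gripper open.
Joint ranges: [-3.06, 3.06], [-0.37, 2.12], [-1.25, 1.32], [0.18, 2.47], [-1.1, 4.24], [0.23, 1.98], [-2.94, 2.94]. Speed limits (rad/s): [2.57, 2.57, 3.14, 3.14, 3.14, 3.14, 3.14].

### API

Orientations are given as [roll, pitch, yaw] about the fixed x, y, z axes, in that order (R = Rz(yaw) Ry(pitch) Rx(roll)).
In Python, from plant import manip gives the robot as it stands.
- The arm moves only by the tool jog_arm, called after ">>>" as name(argument=value, ...), one argument or row to a line, values as JSON. Schema: {"type":"object","properties":{"deltas":{"type":"array","items":{"type":"object","properties":{"finger_gap":{"type":"number"},"tx":{"type":"number"},"ty":{"type":"number"},"tz":{"type":"number"},"turn":{"type":"number"}},"additionalProperties":false,"required":["finger_gap"]},"minItems":1,"maxItems":10},"grip_n":{"type":"number"},"only":{"type":"string"},"quiet":{"type":"boolean"},"lines":{"type":"string"}},"required":["deltas"],"additionalProperties":false}. deltas is a list of rows, 1 to 10 of them, each an object with the fields finger_gap (the finger opening in m), tx, ty, tz (the shift in a scale on which 1.0 is 1 m), turn (a turn about the tool's z in a scale on which 1.0 is 2 pi rad); a field left out counts as zero (the opening has to be given); each row is the pose to reach, as a shift and turn from the pose commanded when the call began, along the tool's axes at that moment; what a row does not reach only later rows make up. A row lasts 1/8 s, in which the tool goes at most 0.0625 m and 0.188 rad, less where a joint would pass 70% of its speed; a pose out of reach is approached as far as the arm can. The fingers move at their own pace and stop on an object; grip_n is the grip in N (left out, the last holds). Time passes only in rows, so rows that do not move let the fingers close. The tool returns the time, the measured TCP pose, the force, the opening and the grip force at its end. only (a regular expression) keeps the lines of the reply that match it, lines (a string "A,B") keeps lines A to B, and quiet returns only ok. Input that does not fit is refused with a message, and nothing moves.
- manip.sense(): the state, without advancing time (a new reading comes with each control period).
- manip.get_image(name): name is "side" or "top" or "wrist"; returns a dict with "pixels" (400x640x3 uint8, red, green, blue), "depth" (400x640 float32, m along the optical axis (not along the pixel's ray), 0 where there is no reading), "fx", "fy", "cx", "cy" (pixels), "world_to_cam" (4x4, takes a point from world to camera coordinates); the wrist camera has in their place "T_tool_cam" (4x4, takes a point from camera to tool coordinates, whose origin is the TCP and whose axes are the flange's). Camera axes: x right, y up, looking along -z (the intrinsics and any distortion apply to the point x, -y, -z); pixel columns grow to the right and rows downward; lengths in m; the calibration is good to about 2 mm. The wrist camera is an equidistant fisheye: a pixel r from the principal point sees the ray r / f radians off the axis. A picture is of the moment at which its call begins: read the wrist's pose just before it.
- manip.sign_off(): hands the job in; it is judged then, once.
The state is a dict: "clock": time; "joints": joint angles; "qvel": joint speeds; "joint_efforts": joint torques, N m; "tcp_pos": TCP position; "eef_rot": TCP orientation; "contact_force": force on the tool from outside, world axes, zero at the start; "ft_torque": the same for the moment, N m; "opening": finger opening in m; "gripper_force": force on a finger pad.
Only numpy, scipy, OpenCV 4.12 (cv2) and the standard library are available. Lean on these libraries where they do the work, as an engineer would, in place of code of your own. Each camera call takes 0.05 s, during which the arm holds its last target. There are 200 camera calls.

## Working session

There is one attempt and no reset: what is moved stays moved. The work goes in short steps, Python scripts to look and compute and a tool call to move; the robot and the scene stay as the last step left them, time stands still between calls to the robot, and variables do not carry over. Pictures are saved under pics/ and viewed, at most 10 in all, crops included, and the job is handed in when it is done.

```bash
ls; mkdir -p pics; python3 - <<'E'
from plant import manip
import cv2,numpy as np,pickle
s=manip.sense();print(s)
for n in("top","side","wrist"):
    im=manip.get_image(n);pickle.dump((s,im),open(f"{n}0.pkl","wb"))
    cv2.imwrite(f"pics/{n}0.png",im["pixels"][:,:,::-1])
    print(n,{k:v for k,v in im.items() if k not in("pixels","depth")},(im["depth"]>0).mean())
E
```

```text
pics
plant.py
{'clock': 0.0, 'joints': array([-1.35380358,  0.62938782,  0.03843482,  1.51837628, -0.02699515,
        0.99632305, -0.01999091]), 'qvel': array([-1.46923902e-03,  6.51774841e-04, -9.11735793e-04, -4.39823622e-05,
        3.59828893e-04,  1.19522524e-03, -2.13826075e-04]), 'joint_efforts': array([-9.35445387e-04, -5.63395107e+01,  1.22586206e+00, -1.93443847e+01,
        1.09527333e-02,  1.04088211e-02,  2.05970980e-05]), 'tcp_pos': array([0.18117004, 0.62358827, 0.2383593 ]), 'eef_rot': array([-3.13961624e+00,  2.85307052e-05,  2.85881725e+00]), 'contact_force': array([-0.56292295, -0.19763231, -1.02601377]), 'ft_torque': array([ 0.02658049, -0.02678505,  0.02045144]), 'gripper_force': 0.0, 'opening': 0.08555012193462315}
top {'fx': 418.130233834639, 'fy': 418.130233834639, 'cx': 322.4633208570105, 'cy': 196.58036306740178, 'world_to_cam': array([[ 0.01315705, -0.99990669,  0.00367478, -0.04511033],
       [ 0.99128445,  0.0135252 ,  0.1310428 , -0.61238897],
       [-0.13108027,  0.00191861,  0.9913699 , -1.19955588],
       [ 0.        ,  0.        ,  0.    
[... 292 characters left out ...]
37471e-01,
        -2.09588597e-01],
       [-1.68817165e-01,  7.50279775e-01,  6.39203429e-01,
        -9.30629927e-01],
       [ 0.00000000e+00,  0.00000000e+00,  0.00000000e+00,
         1.00000000e+00]])} 0.99623828125
wrist {'fx': 309.70691628693146, 'fy': 309.70691628693146, 'cx': 320.3083444164218, 'cy': 198.9856685969833, 'T_tool_cam': array([[-1.68816001e-04,  9.60124518e-01,  2.79572676e-01,
         7.16025921e-02],
       [ 9.99999493e-01, -1.15550312e-04,  1.00066504e-03,
         6.33353708e-04],
       [ 9.93067747e-04,  2.79572703e-01, -9.60124011e-01,
        -1.35331340e-01],
       [ 0.00000000e+00,  0.00000000e+00,  0.00000000e+00,
         1.00000000e+00]])} 0.9910234375
```

View pics/top0.png

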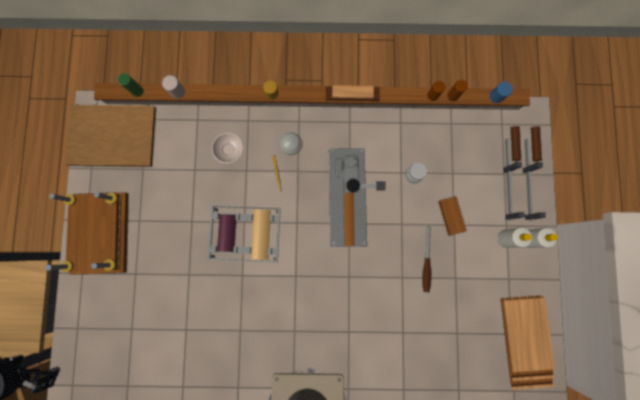

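View pics/side0.png

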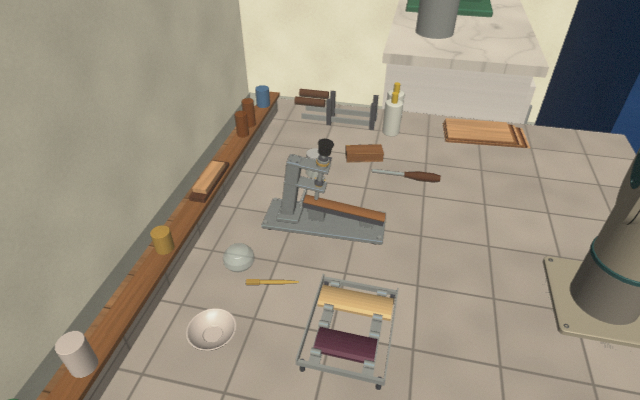

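Top view: knob at about (353,185), trip pad (381,186), saddle rail (349,219), long maple sample (260,234), short sample (227,233). The side view shows the same tester at (320,195) and the maple sample at (356,302).

```bash
cat >h.py <<'E'
import numpy as np,cv2,pickle
from scipy.spatial.transform import Rotation as R
def cloud(im,T=None):
    d=im["depth"];v,u=np.mgrid[:400,:640]
    x=(u-im["cx"])/im["fx"];y=(v-im["cy"])/im["fy"]
    if T is None:
        p=np.stack([x*d,-y*d,-d],-1);T=np.linalg.inv(im["world_to_cam"])
    else:
        r=np.hypot(x,y)+1e-9;k=np.tan(r)/r
        p=np.stack([x*k*d,-y*k*d,-d],-1)
    return p@T[:3,:3].T+T[:3,3]
def Ttool(s):
    T=np.eye(4);T[:3,:3]=R.from_euler("xyz",s["eef_rot"]).as_matrix();T[:3,3]=s["tcp_pos"];return T
def blob(m,seed):
    n,l,st,c=cv2.connectedComponentsWithStats(m.astype(np.uint8))
    return l==l[seed[1],seed[0]]
E
python3 - <<'E'
from h import *
seeds={"top":dict(sample=(260,234),rail=(349,219),knob=(353,185),pad=(381,186)),"side":dict(sample=(356,302),rail=(345,209),knob=(325,147))}
for n in seeds:
    s,im=pickle.load(open(n+"0.pkl","rb"));P=cloud(im);hsv=cv2.cvtColor(im["pixels"],cv2.COLOR_RGB2HSV)
    print(n,"table z",np.median(P[230:260,380:400,2] if n=="top" else P[250:270,440:460,2]))
    for k,(u,v) in seeds[n].items():
        h=hsv.astype(int);h0=h[v,u]
        m=(abs(h-h0)<([10,60,70] if k!="knob" and k!="pad" else [180,120,25])).all(-1)&(P[...,2]>.02)
        b=blob(m,(u,v));q=P[b]
        print(k,h0,b.sum(),"px",np.argwhere(b).mean(0)[::-1].round(1),"mean",q.mean(0).round(4),"lo",np.percentile(q,3,0).round(4),"hi",np.percentile(q,97,0).round(4))
        if b.sum()>100:
            t=q[q[:,2]>np.percentile(q[:,2],0)];c=t-t.mean(0);w,V=np.linalg.eigh(c.T@c);print("  axis",V[:,2].round(4),"len",np.ptp(c@V[:,2]).round(4))
            r=cv2.minAreaRect((q[:,:2]*1000).astype(np.float32));print("  rect",r)
E
```

```text
top table z 0.0005535686705541165
sample [ 18 122 184] 872 px [260.4 234. ] mean [0.4999 0.1427 0.0463] lo [0.433  0.1192 0.0392] hi [0.5694 0.167  0.0515]
  axis [-0.9998  0.0186 -0.001 ] len 0.1495
  rect ((502.5537109375, 143.35440063476562), (53.87644577026367, 149.37742614746094), 87.5287857055664)
rail [ 14 181 127] 503 px [348.6 218.1] mean [ 0.5486 -0.1136  0.059 ] lo [ 0.477  -0.1269  0.0476] hi [ 0.6176 -0.0999  0.0698]
  axis [-0.9904 -0.0254 -0.1359] len 0.1506
  rect ((546.1110229492188, -113.44437408447266), (150.0088653564453, 26.662443161010742), 0.799400806427002)
knob [105  20  25] 119 px [352.8 185.1] mean [ 0.6168 -0.1118  0.2383] lo [ 0.6034 -0.125   0.2343] hi [ 0.6293 -0.0987  0.2428]
  axis [0.9701 0.1775 0.1655] len 0.0304
  rect ((616.9381103515625, -112.38566589355469), (28.155492782592773, 28.334197998046875), 45.23518371582031)
pad [128  16  65] 63 px [380.4 185.4] mean [ 0.6301 -0.1925  0.1571] lo [ 0.623  -0.205   0.1339] hi [ 0.6425 -0.1854  0.1434]
side table z -0.00010521398018481509
sample [ 17 109 208] 1585 px [355.5 301.9] mean [0.5006 0.1527 0.0475] lo [0.4337 0.1236 0.0367] hi [0.57   0.1712 0.0497]
  axis [ 0.1796 -0.6297 -0.7558] len 0.9239
  rect ((508.5542297363281, 407.8740539550781), (577.4830322265625, 144.9705352783203), 88.52515411376953)
rail [ 14 143 155] 725 px [344.7 207.9] mean [ 0.568  -0.1011  0.0661] lo [ 0.4765 -0.1256  0.0473] hi [ 0.6634 -0.094   0.0753]
  axis [-0.1057  0.7553  0.6468] len 1.0913
  rect ((560.9677124023438, 285.35198974609375), (197.52328491210938, 830.9698486328125), 1.4644358158111572)
knob [21 32 56] 213 px [325.1 147. ] mean [ 0.618  -0.103   0.2301] lo [ 0.6044 -0.1218  0.2127] hi [ 0.6308 -0.0924  0.2395]
  axis [-0.0435 -0.6735  0.7379] len 0.0383
  rect ((617.5511474609375, -107.70793914794922), (33.654754638671875, 30.54549789428711), 83.91068267822266)
```

```bash
cat >>h.py <<'E'
YB=0.0256;SL=0.14
xb=np.array([np.cos(YB)*np.cos(SL),np.sin(YB)*np.cos(SL),np.sin(SL)]);yb=np.array([-np.sin(YB),np.cos(YB),0]);zb=np.cross(xb,yb)
def go(p,yaw=None,s=None):
    "shift in tool axes to put the TCP at world p, turn for tool-y along yaw+90deg"
    from plant import manip
    s=s or manip.sense();T=Ttool(s);d=T[:3,:3].T@(np.array(p)-s["tcp_pos"])
    t=0 if yaw is None else (T[:3,:3].T@np.array([np.cos(yaw),np.sin(yaw),0]))
    a=0 if yaw is None else np.arctan2(t[1],t[0])
    if abs(a)>np.pi/2:a-=np.sign(a)*np.pi
    return d.round(4),round(float(a),4)
E
python3 - <<'E'
from h import *
k=np.array([.617,-.1118,.2385])-.016*zb;print("knob",k,"origin",k-.151*zb+.028*xb)
print(go([k[0],k[1],.30],YB), go([.4,.3,.30]))
s,im=pickle.load(open("top0.pkl","rb"));P=cloud(im)
q=P[180:191,374:389].reshape(-1,3);q=q[(q[:,2]>.12)];print("pad",len(q),np.median(q,0),q.min(0),q.max(0))
# rack heights
q=P[205:262,208:282].reshape(-1,3)
for y in np.arange(.08,.27,.008):
    m=abs(q[:,1]-y)<.004;mm=m&(abs(q[:,0]-.5)<.03);print(round(y,3),np.percentile(q[mm,2],[5,50,97]).round(3),np.percentile(q[m,2],97).round(3))
E
```

```text
knob [ 0.61923196 -0.11174285  0.22265654] origin [ 0.66801303 -0.11049378  0.07704114]
(array([-0.6259, -0.5841, -0.0605]), -0.3084) (array([-0.3004, -0.2499, -0.061 ]), 0.0)
pad 91 [ 0.63391191 -0.19127798  0.13910313] [ 0.45040708 -0.20521095  0.13294429] [ 0.64542516 -0.03452195  1.26961853]Traceback (most recent call last):
  File "<stdin>", line 9, in <module>
    return _quantile_unchecked(
        a, q, axis, out, overwrite_input, method, keepdims, weights)
    return _ureduce(a,
                    func=_quantile_ureduce_func,
    ...<5 lines>...
                    overwrite_input=overwrite_input,
                    method=method)
    r = func(a, **kwargs)
    result = _quantile(arr,
                       quantiles=q,
    ...<2 lines>...
                       out=out,
                       weights=wgt)
    slices_having_nans = np.isnan(arr[-1, ...])
                                  ~~~^^^^^^^^^
IndexError: index -1 is out of bounds for axis 0 with size 0
```

Units first: turns go in shares of 2 pi rad. So -0.308 rad is -0.049.

>>> jog_arm(
  deltas=[
    {"finger_gap":0.085,"tx":-0.04,"ty":-0.04,"tz":-0.06,"turn":-0.0159},
    {"finger_gap":0.085,"tx":-0.63,"ty":-0.58,"tz":-0.06,"turn":-0.049},
    {"finger_gap":0.085,"tx":-0.63,"ty":-0.58,"tz":-0.06,"turn":-0.049},
    {"finger_gap":0.085,"tx":-0.63,"ty":-0.58,"tz":-0.06,"turn":-0.049},
    {"finger_gap":0.085,"tx":-0.63,"ty":-0.58,"tz":-0.06,"turn":-0.049},
    {"finger_gap":0.085,"tx":-0.63,"ty":-0.58,"tz":-0.06,"turn":-0.049},
    {"finger_gap":0.085,"tx":-0.63,"ty":-0.58,"tz":-0.06,"turn":-0.049},
    {"finger_gap":0.085,"tx":-0.63,"ty":-0.58,"tz":-0.06,"turn":-0.049},
    {"finger_gap":0.085,"tx":-0.63,"ty":-0.58,"tz":-0.06,"turn":-0.049},
    {"finger_gap":0.085,"tx":-0.63,"ty":-0.58,"tz":-0.06,"turn":-0.049},
  ],
)

```text
clock: 1.4
tcp_pos: [0.4948, 0.1043, 0.2949]
eef_rot: [3.141, 0.0, -3.116]
contact_force: [0.2, 0.9, -0.0]
opening: 0.0851
gripper_force: 0.0
```

```bash
python3 -c "
from h import *
print(go([.6192,-.1117,.30],YB))"
```

```text
(array([-0.1189, -0.219 , -0.0052]), -0.0002)
```

```bash
python3 - <<'E'
from plant import manip
from h import *
s=manip.sense();im=manip.get_image("wrist");pickle.dump((s,im),open("wr1.pkl","wb"))
cv2.imwrite("pics/wr1.png",im["pixels"][:,:,::-1]);print(s["qvel"].round(2))
E
```

```text
[ 0.87  0.21  0.15 -0.36 -0.08  0.14  1.05]
```

>>> jog_arm(
  deltas=[
    {"finger_gap":0.085,"tx":-0.04,"ty":-0.06},
    {"finger_gap":0.085,"tx":-0.119,"ty":-0.219},
    {"finger_gap":0.085,"tx":-0.119,"ty":-0.219},
    {"finger_gap":0.085,"tx":-0.119,"ty":-0.219},
    {"finger_gap":0.085,"tx":-0.119,"ty":-0.219},
    {"finger_gap":0.085,"tx":-0.119,"ty":-0.219},
    {"finger_gap":0.085,"tx":-0.119,"ty":-0.219},
  ],
)

```text
clock: 2.33
tcp_pos: [0.6182, -0.1076, 0.2948]
eef_rot: [3.14, -0.0, -3.114]
contact_force: [0.8, -0.6, 0.9]
opening: 0.085
gripper_force: 0.0
```

```bash
python3 - <<'E'
from plant import manip
from h import *
s=manip.sense();im=manip.get_image("wrist");pickle.dump((s,im),open("wr2.pkl","wb"))
cv2.imwrite("pics/wr2.png",im["pixels"][:,:,::-1])
print(go([.6192,-.1117,.215],YB))
E
```

```text
(array([-0.0008, -0.0041,  0.0799]), 0.0024)
```

View pics/wr1.png

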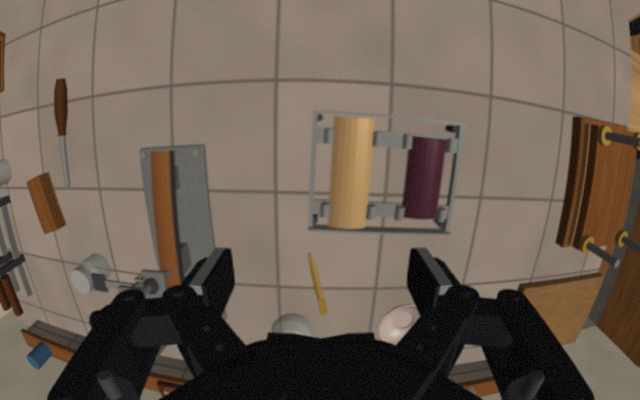

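View pics/wr2.png

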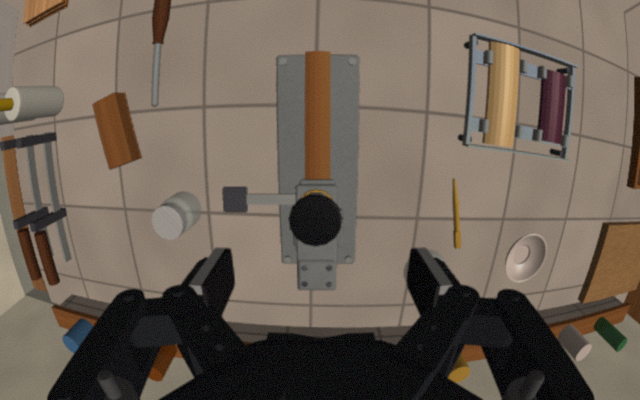

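wr1 shows the maple sample (350,172) in the rack, nearest the tester. wr2 shows the knob (315,219), trip pad (235,199) and rail (318,115). I'll check these against the wrist cloud.

```bash
cat >ck.py <<'E'
from h import *
def cl(f):
    s,im=pickle.load(open(f,"rb"));return s,im,cloud(im,Ttool(s)@im["T_tool_cam"])
if __name__=="__main__":
    s,im,P=cl("wr2.pkl");g=im["pixels"].max(-1)
    def rep(n,m,seed):
        b=blob(m,seed);q=P[b];print(n,b.sum(),np.median(q,0).round(4),"lo",np.percentile(q,2,0).round(4),"hi",np.percentile(q,98,0).round(4),"mid",((np.percentile(q,1,0)+np.percentile(q,99,0))/2).round(4))
        return q
    rep("knob",(P[...,2]>.225)&(P[...,2]<.25)&(g<60),(315,219))
    rep("pad",(P[...,2]>.125)&(P[...,2]<.16)&(g<95),(235,199))
    h=cv2.cvtColor(im["pixels"],cv2.COLOR_RGB2HSV)
    q=rep("rail",(h[...,1]>130)&(P[...,2]>.03)&(P[...,2]<.11),(318,115))
    for a in np.arange(.47,.61,.03):
        t=q[abs(q[:,0]-a)<.01];print(" rail",round(a,2),t[:,1].min().round(4),t[:,1].max().round(4),t[:,2].max().round(4))
    for f,seed in(("wr2.pkl",(502,95)),("wr1.pkl",(350,172))):
        s,im,P=cl(f);h=cv2.cvtColor(im["pixels"],cv2.COLOR_RGB2HSV)
        q=rep("sample",(h[...,1]>70)&(h[...,2]>120)&(P[...,2]>.03)&(P[...,2]<.07),seed)
        print(cv2.minAreaRect((q[:,:2]*1000).astype(np.float32)))
E
python3 ck.py
```

```text
knob 2099 [ 0.6169 -0.1105  0.238 ] lo [ 0.602  -0.1258  0.2352] hi [ 0.6325 -0.0952  0.2406] mid [ 0.6173 -0.1105  0.2378]
pad 603 [ 0.6339 -0.1924  0.1393] lo [ 0.6221 -0.2048  0.1364] hi [ 0.6469 -0.1808  0.1415] mid [ 0.6345 -0.1929  0.139 ]
rail 3078 [ 0.5515 -0.1123  0.0593] lo [ 0.4755 -0.1267  0.0482] hi [ 0.6231 -0.098   0.07  ] mid [ 0.5491 -0.1124  0.059 ]
 rail 0.47 -0.1283 -0.1002 0.0515
 rail 0.5 -0.1276 -0.0995 0.0563
 rail 0.53 -0.1278 -0.0987 0.0603
 rail 0.56 -0.1269 -0.0979 0.0649
 rail 0.59 -0.1261 -0.0971 0.0702
sample 2792 [0.502  0.1404 0.0469] lo [0.4313 0.121  0.0417] hi [0.5704 0.1683 0.0496] mid [0.5009 0.1448 0.0455]
((499.34710693359375, 146.14376831054688), (58.657588958740234, 148.1668243408203), 88.89315795898438)
sample 4249 [0.4969 0.1435 0.0471] lo [0.4311 0.1203 0.0416] hi [0.5706 0.1682 0.0498] mid [0.501  0.1444 0.0455]
((502.94940185546875, 144.24612426757812), (50.74883270263672, 149.43399047851562), 88.65821838378906)
```

>>> jog_arm(
  deltas=[
    {"finger_gap":0.085,"tx":-0.001,"ty":-0.003,"tz":0.055},
    {"finger_gap":0.085,"tx":-0.001,"ty":-0.003,"tz":0.08},
    {"finger_gap":0.034,"tx":-0.001,"ty":-0.003,"tz":0.08},
    {"finger_gap":0.025,"tx":-0.001,"ty":-0.003,"tz":0.08},
    {"finger_gap":0.02,"tx":-0.001,"ty":-0.003,"tz":0.08},
    {"finger_gap":0.02,"tx":-0.001,"ty":-0.003,"tz":0.08},
    {"finger_gap":0.02,"tx":-0.001,"ty":-0.003,"tz":0.08},
  ],
  grip_n=60,
)

```text
clock: 3.25
tcp_pos: [0.6207, -0.1111, 0.2172]
eef_rot: [3.14, 0.003, -3.116]
contact_force: [-1.0, 3.3, 5.5]
opening: 0.0335
gripper_force: 59.0
```

>>> jog_arm(
  deltas=[
    {"finger_gap":0.02,"tx":0.0015,"tz":-0.01},
    {"finger_gap":0.02,"tx":0.003,"tz":-0.02},
    {"finger_gap":0.02,"tx":0.004,"tz":-0.028},
    {"finger_gap":0.02,"tx":0.0047,"tz":-0.033},
    {"finger_gap":0.02,"tx":0.0047,"tz":-0.033},
    {"finger_gap":0.02,"tx":0.0047,"tz":-0.033},
  ],
)

```text
clock: 4.0
tcp_pos: [0.6163, -0.1112, 0.2477]
eef_rot: [3.14, 0.003, -3.115]
contact_force: [4.9, 3.7, -8.8]
opening: 0.033
gripper_force: 61.1
```

>>> jog_arm(
  deltas=[
    {"finger_gap":0.02,"tx":0.0003,"tz":-0.002},
    {"finger_gap":0.02,"tx":0.0005,"tz":-0.004},
    {"finger_gap":0.02,"tx":0.0005,"tz":-0.004},
  ],
)

```text
clock: 4.38
tcp_pos: [0.6158, -0.1112, 0.251]
eef_rot: [3.14, 0.002, -3.115]
contact_force: [8.4, 2.2, -13.3]
opening: 0.0332
gripper_force: 61.0
```

```bash
python3 - <<'E'
from plant import manip
from h import *
s=manip.sense();im=manip.get_image("side")
cv2.imwrite("pics/s1.png",cv2.resize(im["pixels"][90:250,230:420,::-1],None,fx=3,fy=3))
E
```

>>> jog_arm(
  deltas=[
    {"finger_gap":0.02,"tx":-0.0003,"tz":0.002},
    {"finger_gap":0.02,"tx":-0.0006,"tz":0.004},
    {"finger_gap":0.02,"tx":-0.0006,"tz":0.004},
  ],
)

```text
clock: 4.8
tcp_pos: [0.6163, -0.1112, 0.2478]
eef_rot: [3.14, 0.002, -3.115]
contact_force: [4.8, 2.9, -7.5]
opening: 0.0332
gripper_force: 61.4
```

>>> jog_arm(
  deltas=[
    {"finger_gap":0.02,"tx":-0.0003,"tz":0.002},
    {"finger_gap":0.02,"tx":-0.0003,"tz":0.002},
  ],
)

```text
clock: 5.05
tcp_pos: [0.6164, -0.1113, 0.2474]
eef_rot: [3.14, 0.003, -3.115]
contact_force: [1.0, 5.1, 3.5]
opening: 0.0336
gripper_force: 62.1
```

>>> jog_arm(
  deltas=[
    {"finger_gap":0.02,"tx":-0.0002,"tz":0.001},
    {"finger_gap":0.02,"tx":-0.0003,"tz":0.002},
    {"finger_gap":0.02,"tx":-0.0003,"tz":0.002},
  ],
)

```text
clock: 5.42
tcp_pos: [0.6165, -0.1113, 0.2471]
eef_rot: [3.14, 0.004, -3.115]
contact_force: [-2.7, 6.7, 11.6]
opening: 0.0335
gripper_force: 62.5
```

View pics/s1.png

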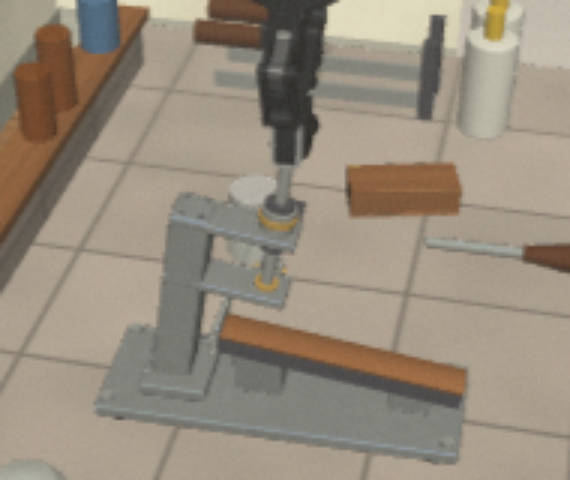

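The picture shows the striker raised between the arms (crop 270,265). The stop at z≈0.247, with force now pushing up, shows that the sear holds. I'll release it and move to the rack.

>>> jog_arm(
  deltas=[
    {"finger_gap":0.02,"tx":0.0003,"tz":-0.002},
    {"finger_gap":0.06,"tx":0.0003,"tz":-0.002},
    {"finger_gap":0.085,"tx":0.0003,"tz":-0.002},
    {"finger_gap":0.085,"tx":0.0003,"tz":-0.002},
    {"finger_gap":0.085,"tz":-0.06},
    {"finger_gap":0.085,"tz":-0.08},
  ],
)

```text
clock: 6.18
tcp_pos: [0.6169, -0.114, 0.3271]
eef_rot: [-3.14, 0.005, -3.117]
contact_force: [-0.0, 0.1, -0.7]
opening: 0.0849
gripper_force: 0.0
```

```bash
python3 - <<'E'
from plant import manip
from h import *
im=manip.get_image("top");P=cloud(im);g=im["pixels"].max(-1)
q=P[172:200,335:372].reshape(-1,3);q=q[(q[:,2]>.2)&(q[:,2]<.3)];print(len(q),np.median(q,0) if len(q) else "")
im=manip.get_image("side");P=cloud(im)
cv2.imwrite("pics/s2.png",im["pixels"][:,:,::-1])
q=P[100:200,280:360].reshape(-1,3);g2=im["pixels"].max(-1)[100:200,280:360].ravel();m=(q[:,2]>.22)&(q[:,2]<.29)&(g2<60)&(q[:,0]<.66)&(abs(q[:,1]+.11)<.03);print(m.sum(),q[m].max(0),q[m].min(0))
print(go([.501,.1443,.16],-.02))
E
```

```text
0 
205 [ 0.62898844 -0.08944716  0.27023608] [ 0.59750981 -0.12508816  0.24300641]
(array([0.1105, 0.2612, 0.1656]), 0.0446)
```

To row units: 0.0446 rad is 0.0071.

>>> jog_arm(
  deltas=[
    {"finger_gap":0.085,"tx":0.02,"ty":0.04},
    {"finger_gap":0.085,"tx":0.11,"ty":0.261,"tz":0.06,"turn":0.0071},
    {"finger_gap":0.085,"tx":0.11,"ty":0.261,"tz":0.14,"turn":0.0071},
    {"finger_gap":0.062,"tx":0.11,"ty":0.261,"tz":0.165,"turn":0.0071},
    {"finger_gap":0.062,"tx":0.11,"ty":0.261,"tz":0.165,"turn":0.0071},
    {"finger_gap":0.062,"tx":0.11,"ty":0.261,"tz":0.165,"turn":0.0071},
    {"finger_gap":0.062,"tx":0.11,"ty":0.261,"tz":0.165,"turn":0.0071},
    {"finger_gap":0.062,"tx":0.11,"ty":0.261,"tz":0.165,"turn":0.0071},
  ],
)

```text
clock: 7.28
tcp_pos: [0.4992, 0.1441, 0.1584]
eef_rot: [-3.14, -0.0, 3.122]
contact_force: [0.3, 0.3, 0.0]
opening: 0.0616
gripper_force: 0.0
```

```bash
python3 - <<'E'
from plant import manip
from h import *
s=manip.sense();im=manip.get_image("wrist");pickle.dump((s,im),open("wr3.pkl","wb"))
cv2.imwrite("pics/wr3.png",im["pixels"][:,:,::-1])
from ck import cl
s,im,P=cl("wr3.pkl");h=cv2.cvtColor(im["pixels"],cv2.COLOR_RGB2HSV)
q=P[(h[...,1]>70)&(h[...,2]>110)&(P[...,2]>.03)&(P[...,2]<.06)&(abs(P[...,1]-.144)<.035)&(abs(P[...,0]-.5)<.08)]
print(len(q),np.percentile(q,1,0),np.percentile(q,99,0),cv2.minAreaRect((q[:,:2]*1000).astype(np.float32)))
print(go([.501,.1443,.024],-.02))
E
```

```text
9606 [0.42991848 0.12010405 0.04149844] [0.57150008 0.16967293 0.04994613] ((503.5419616699219, 144.50042724609375), (51.102909088134766, 149.4833984375), 88.70030212402344)
(array([-0.0011,  0.0007,  0.135 ]), -0.0013)
```

View pics/wr3.png

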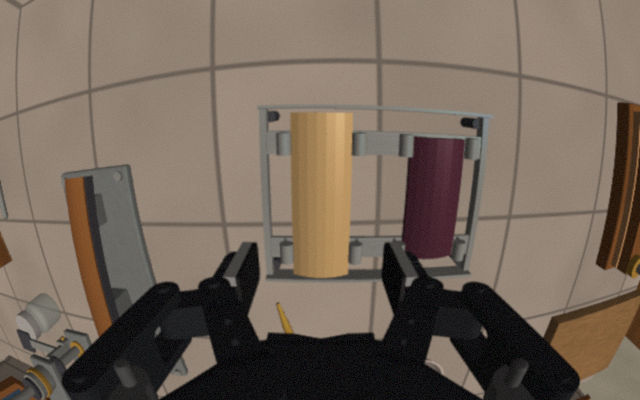

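wr3 shows the sample (321,193) centred between the fingers, with the side bar at u≈267 clear of them. I'll descend.

>>> jog_arm(
  deltas=[
    {"finger_gap":0.062,"tx":-0.001,"ty":0.0007,"tz":0.06},
    {"finger_gap":0.062,"tx":-0.001,"ty":0.0007,"tz":0.11},
    {"finger_gap":0.062,"tx":-0.001,"ty":0.0007,"tz":0.134},
    {"finger_gap":0.062,"tx":-0.001,"ty":0.0007,"tz":0.134},
    {"finger_gap":0.04,"tx":-0.001,"ty":0.0007,"tz":0.134},
    {"finger_gap":0.04,"tx":-0.001,"ty":0.0007,"tz":0.134},
    {"finger_gap":0.04,"tx":-0.001,"ty":0.0007,"tz":0.134},
    {"finger_gap":0.04,"tx":-0.001,"ty":0.0007,"tz":0.134},
  ],
  grip_n=40,
)

```text
clock: 8.32
tcp_pos: [0.5012, 0.1454, 0.0258]
eef_rot: [3.142, 0.002, 3.121]
contact_force: [0.5, -2.3, 7.1]
opening: 0.0496
gripper_force: 42.6
```

>>> jog_arm(
  deltas=[
    {"finger_gap":0.04,"tz":-0.02},
    {"finger_gap":0.04,"tz":-0.05},
    {"finger_gap":0.04,"tz":-0.1},
    {"finger_gap":0.04,"tz":-0.1},
  ],
)

```text
clock: 8.82
tcp_pos: [0.5023, 0.1473, 0.1282]
eef_rot: [3.138, 0.007, 3.123]
contact_force: [0.4, -0.4, -1.5]
opening: 0.0492
gripper_force: 43.5
```

```bash
python3 -c "
from h import *
print(go([.51,-.1135,.1258],YB))"
```

```text
(array([-0.0125, -0.2606,  0.0016]), -0.0441)
```

To row units: -0.044 rad is -0.007.

>>> jog_arm(
  deltas=[
    {"finger_gap":0.04,"tx":-0.004,"ty":-0.03},
    {"finger_gap":0.04,"tx":-0.0125,"ty":-0.261,"turn":-0.007},
    {"finger_gap":0.04,"tx":-0.0125,"ty":-0.261,"turn":-0.007},
    {"finger_gap":0.04,"tx":-0.0125,"ty":-0.261,"turn":-0.007},
    {"finger_gap":0.04,"tx":-0.0125,"ty":-0.261,"turn":-0.007},
    {"finger_gap":0.04,"tx":-0.0125,"ty":-0.261,"turn":-0.007},
    {"finger_gap":0.04,"tx":-0.0125,"ty":-0.261,"turn":-0.007},
    {"finger_gap":0.04,"tx":-0.0125,"ty":-0.261,"turn":-0.007},
  ],
)

```text
clock: 9.82
tcp_pos: [0.5075, -0.1133, 0.1245]
eef_rot: [3.14, -0.001, -3.114]
contact_force: [-0.2, -0.0, -0.2]
opening: 0.0497
gripper_force: 43.5
```

```bash
python3 - <<'E'
from plant import manip
from h import *
im=manip.get_image("side");P=cloud(im);s=manip.sense()
cv2.imwrite("pics/s3.png",cv2.resize(im["pixels"][90:250,230:420,::-1],None,fx=3,fy=3))
h=cv2.cvtColor(im["pixels"],cv2.COLOR_RGB2HSV)
m=(h[...,1]>60)&(h[...,2]>130)&(P[...,2]>.1)&(P[...,2]<.2)&(abs(P[...,1]+.11)<.04)&(abs(P[...,0]-.5)<.1)
q=P[m];print(len(q),np.percentile(q,[1,50,99],0))
print(go([.51,-.1132,.07],YB,s))
E
```

```text
825 [[ 0.43645149 -0.13538001  0.13234951]
 [ 0.49331994 -0.09931991  0.14365162]
 [ 0.57878671 -0.08358169  0.14811381]]
(array([-0.0025,  0.0001,  0.0546]), 0.002)
```

View pics/s3.png

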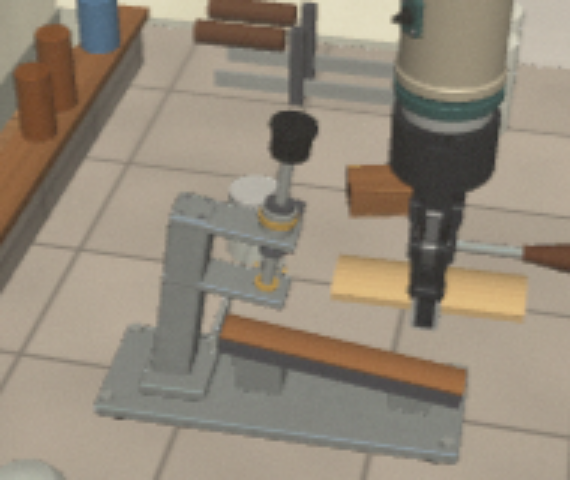

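The picture shows the sample held level at crop (430,290), with the striker knob up at (292,135). I'll lower it onto the saddle.

>>> jog_arm(
  deltas=[
    {"finger_gap":0.04,"tz":0.035},
    {"finger_gap":0.04,"tz":0.053},
    {"finger_gap":0.04,"tx":-0.012,"tz":0.054},
    {"finger_gap":0.04,"tx":-0.024,"tz":0.058},
    {"finger_gap":0.04,"tx":-0.024,"tz":0.065},
    {"finger_gap":0.04,"tx":-0.024,"tz":0.065},
  ],
  grip_n=30,
)

```text
clock: 10.62
tcp_pos: [0.5311, -0.1146, 0.0596]
eef_rot: [3.141, -0.001, -3.117]
contact_force: [-0.1, -0.4, -1.3]
opening: 0.0494
gripper_force: 43.5
```

>>> jog_arm(
  deltas=[
    {"finger_gap":0.04,"tz":0.003},
    {"finger_gap":0.04,"tz":0.006},
    {"finger_gap":0.04,"tz":0.006},
  ],
)

```text
clock: 11.0
tcp_pos: [0.5312, -0.1148, 0.0536]
eef_rot: [3.141, -0.0, -3.117]
contact_force: [0.3, -0.3, -0.0]
opening: 0.0491
gripper_force: 43.5
```

>>> jog_arm(
  deltas=[
    {"finger_gap":0.04,"ty":0.0015,"tz":0.003},
    {"finger_gap":0.04,"ty":0.0015,"tz":0.005},
    {"finger_gap":0.04,"ty":0.0015,"tz":0.005},
  ],
  grip_n=25,
)

```text
clock: 11.38
tcp_pos: [0.5318, -0.1134, 0.049]
eef_rot: [-3.141, 0.001, -3.117]
contact_force: [-1.2, -0.7, 3.2]
opening: 0.0496
gripper_force: 44.1
```

>>> jog_arm(
  deltas=[
    {"finger_gap":0.04,"tz":0.002},
    {"finger_gap":0.04,"tz":0.004},
    {"finger_gap":0.04,"tz":0.004},
  ],
)

```text
clock: 11.75
tcp_pos: [0.532, -0.1134, 0.0448]
eef_rot: [-3.141, 0.001, -3.117]
contact_force: [0.0, -0.9, 3.7]
opening: 0.0495
gripper_force: 44.3
```

>>> jog_arm(
  deltas=[
    {"finger_gap":0.04,"tz":0.002},
    {"finger_gap":0.04,"tz":0.002},
  ],
)

```text
clock: 12.0
tcp_pos: [0.5321, -0.1133, 0.0428]
eef_rot: [-3.141, 0.001, -3.117]
contact_force: [1.5, -0.9, 4.5]
opening: 0.0493
gripper_force: 44.4
```

>>> jog_arm(
  deltas=[
    {"finger_gap":0.04,"tz":0.002},
    {"finger_gap":0.04,"tz":0.002},
  ],
)

```text
clock: 12.25
tcp_pos: [0.5322, -0.1133, 0.0424]
eef_rot: [-3.141, 0.002, -3.117]
contact_force: [-2.5, 0.6, 17.5]
opening: 0.0492
gripper_force: 45.7
```

>>> jog_arm(
  deltas=[
    {"finger_gap":0.04,"tz":-0.001},
    {"finger_gap":0.065,"tz":-0.001},
    {"finger_gap":0.065,"tz":-0.001},
    {"finger_gap":0.065,"tx":0.01,"tz":-0.03},
    {"finger_gap":0.065,"tx":0.045,"tz":-0.06},
    {"finger_gap":0.065,"tx":0.045,"tz":-0.06},
    {"finger_gap":0.065,"tx":0.045,"tz":-0.06},
  ],
)

```text
clock: 13.12
tcp_pos: [0.4869, -0.1143, 0.1005]
eef_rot: [3.141, 0.0, -3.117]
contact_force: [0.7, 0.1, -0.2]
opening: 0.065
gripper_force: 0.0
```

```bash
cat >look.py <<'E'
from plant import manip
from h import *
import sys
from ck import cl
for n in("wrist","side"):
    s=manip.sense();im=manip.get_image(n);pickle.dump((s,im),open("l.pkl","wb"))
    if n=="wrist":s,im,P=cl("l.pkl")
    else:P=cloud(im);cv2.imwrite("pics/"+sys.argv[1],cv2.resize(im["pixels"][90:250,230:420,::-1],None,fx=3,fy=3))
    h=cv2.cvtColor(im["pixels"],cv2.COLOR_RGB2HSV)
    m=(h[...,1]>60)&(h[...,1]<170)&(h[...,2]>140)&(h[...,0]>14)&(P[...,2]>.04)&(P[...,2]<.1)&(abs(P[...,1]+.11)<.04)&(abs(P[...,0]-.55)<.13)
    q=P[m];b=(q-np.array([.668,-.1095,.0771]))@np.stack([xb,yb,zb],1)
    print(n,len(q),"bed 1/50/99%\n",np.percentile(b,[1,50,99],0).round(4))
    if n=="wrist":print(cv2.minAreaRect((b[:,:2]*1000).astype(np.float32)))
o=np.array([.668,-.1095,.0771]);p=o-.182*xb;p[2]=.037;print(p,go(p,YB))
E
python3 look.py s4.png
```

```text
wrist 8511 bed 1/50/99%
 [[-0.2092 -0.0115  0.0005]
 [-0.1642  0.0064  0.0066]
 [-0.1067  0.0249  0.0087]]
((-156.99781799316406, 4.225858688354492), (106.38529205322266, 43.04048156738281), 0.07756653428077698)
side 929 bed 1/50/99%
 [[-0.2077 -0.0227 -0.0067]
 [-0.1353  0.0125  0.0041]
 [-0.0652  0.0279  0.009 ]]
[ 0.48783974 -0.11411311  0.037     ] (array([-0.0009, -0.    ,  0.0631]), -0.0006)
```

View pics/s4.png

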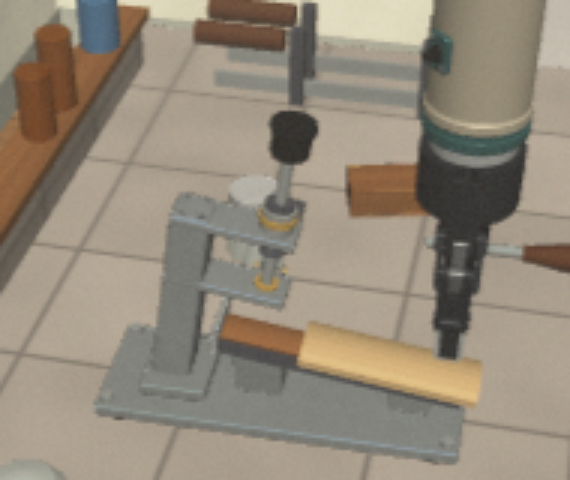

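s4 shows the sample seated astride the low end, crop (300–480, 325–400), and the head is clear. I'll grip it near the tail and push.

>>> jog_arm(
  deltas=[
    {"finger_gap":0.065,"tx":-0.001,"ty":0.0004,"tz":0.04},
    {"finger_gap":0.065,"tx":-0.001,"ty":0.0004,"tz":0.062},
    {"finger_gap":0.065,"tx":-0.001,"ty":0.0004,"tz":0.062},
    {"finger_gap":0.04,"tx":-0.001,"ty":0.0004,"tz":0.062},
    {"finger_gap":0.04,"tx":-0.001,"ty":0.0004,"tz":0.062},
    {"finger_gap":0.04,"tx":-0.001,"ty":0.0004,"tz":0.062},
    {"finger_gap":0.04,"tx":-0.001,"ty":0.0004,"tz":0.062},
  ],
  grip_n=40,
)

```text
clock: 14.1
tcp_pos: [0.4878, -0.114, 0.0392]
eef_rot: [-3.141, 0.001, -3.117]
contact_force: [-0.1, 0.4, -0.0]
opening: 0.0494
gripper_force: 41.4
```

>>> jog_arm(
  deltas=[
    {"finger_gap":0.04,"tx":-0.01,"tz":-0.0014},
    {"finger_gap":0.04,"tx":-0.02,"tz":-0.0028},
    {"finger_gap":0.04,"tx":-0.03,"tz":-0.0042},
    {"finger_gap":0.04,"tx":-0.04,"tz":-0.0056},
    {"finger_gap":0.04,"tx":-0.05,"tz":-0.007},
    {"finger_gap":0.04,"tx":-0.056,"tz":-0.0079},
    {"finger_gap":0.04,"tx":-0.06,"tz":-0.0085},
    {"finger_gap":0.04,"tx":-0.06,"tz":-0.0085},
  ],
)

```text
clock: 15.1
tcp_pos: [0.5482, -0.1125, 0.0474]
eef_rot: [-3.141, 0.001, -3.117]
contact_force: [0.2, -1.9, 1.5]
opening: 0.0493
gripper_force: 41.5
```

>>> jog_arm(
  deltas=[
    {"finger_gap":0.04,"tx":-0.002,"tz":-0.0003},
    {"finger_gap":0.04,"tx":-0.004,"tz":-0.0006},
    {"finger_gap":0.04,"tx":-0.004,"tz":-0.0006},
  ],
)

```text
clock: 15.48
tcp_pos: [0.5516, -0.1124, 0.0479]
eef_rot: [3.142, 0.0, -3.117]
contact_force: [-1.0, -0.7, 1.5]
opening: 0.0497
gripper_force: 41.6
```

>>> jog_arm(
  deltas=[
    {"finger_gap":0.04,"tx":-0.001,"tz":-0.0001},
    {"finger_gap":0.04,"tx":-0.0015,"tz":-0.0002},
    {"finger_gap":0.04,"tx":-0.0015,"tz":-0.0002},
  ],
)

```text
clock: 15.85
tcp_pos: [0.5529, -0.1124, 0.0481]
eef_rot: [-3.142, -0.0, -3.117]
contact_force: [-1.7, -1.1, 1.1]
opening: 0.0491
gripper_force: 41.6
```

>>> jog_arm(
  deltas=[
    {"finger_gap":0.04,"tx":-0.001,"tz":-0.0001},
    {"finger_gap":0.04,"tx":-0.001,"tz":-0.0001},
  ],
)

```text
clock: 16.1
tcp_pos: [0.5529, -0.1124, 0.0481]
eef_rot: [3.141, -0.002, -3.117]
contact_force: [-4.1, -1.5, 3.1]
opening: 0.0498
gripper_force: 41.7
```

>>> jog_arm(
  deltas=[
    {"finger_gap":0.04,"tx":-0.001,"tz":-0.0001},
    {"finger_gap":0.04,"tx":-0.001,"tz":-0.0001},
  ],
)

```text
clock: 16.35
tcp_pos: [0.553, -0.1123, 0.048]
eef_rot: [3.141, -0.004, -3.117]
contact_force: [-5.8, -1.7, 3.9]
opening: 0.0495
gripper_force: 41.9
```

>>> jog_arm(
  deltas=[
    {"finger_gap":0.065},
    {"finger_gap":0.065},
    {"finger_gap":0.065},
    {"finger_gap":0.065,"tx":0.03,"tz":-0.04},
    {"finger_gap":0.065,"tx":0.05,"tz":-0.09},
    {"finger_gap":0.065,"tx":0.05,"tz":-0.09},
    {"finger_gap":0.065,"tx":0.05,"tz":-0.09},
  ],
)

```text
clock: 17.23
tcp_pos: [0.5056, -0.1134, 0.1384]
eef_rot: [3.142, 0.001, -3.117]
contact_force: [0.5, -0.1, 0.7]
opening: 0.065
gripper_force: 0.0
```

```bash
python3 look.py s5.png; python3 - <<'E'
from h import *
pad=np.array([.6343,-.1926,.139]);print(go([pad[0],pad[1],.22],YB),zb)
E
```

```text
wrist 4983 bed 1/50/99%
 [[-0.1436 -0.0164  0.0006]
 [-0.1053  0.0052  0.0065]
 [-0.0592  0.025   0.0087]]
((-100.92304229736328, 4.018070220947266), (43.11998748779297, 87.25220489501953), 89.95735931396484)
side 942 bed 1/50/99%
 [[-0.143  -0.023  -0.0073]
 [-0.0722  0.0117  0.0043]
 [-0.0003  0.0282  0.009 ]]
[ 0.48783974 -0.11411311  0.037     ] (array([ 0.0171, -0.0005,  0.1004]), -0.0005)
(array([-0.1271, -0.0826, -0.0828]), -0.0005) [-0.13949739 -0.00357191  0.990216  ]
```

View pics/s5.png

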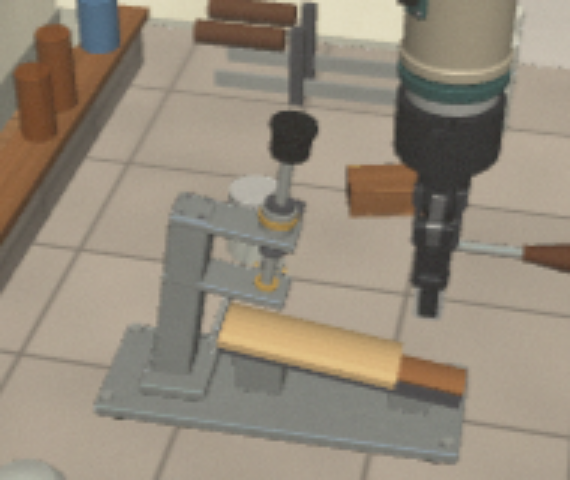

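s5 shows the sample's end against the stop (crop 222,325), with the measured end at bed x≈0, and the striker still cocked. Next is the trip pad.

>>> jog_arm(
  deltas=[
    {"finger_gap":0.0,"ty":-0.03,"tz":-0.05},
    {"finger_gap":0.0,"ty":-0.08,"tz":-0.083},
    {"finger_gap":0.0,"tx":-0.03,"ty":-0.085,"tz":-0.083},
    {"finger_gap":0.0,"tx":-0.08,"ty":-0.085,"tz":-0.083},
    {"finger_gap":0.0,"tx":-0.126,"ty":-0.085,"tz":-0.083},
    {"finger_gap":0.0,"tx":-0.126,"ty":-0.085,"tz":-0.083},
    {"finger_gap":0.0,"tx":-0.126,"ty":-0.085,"tz":-0.083},
  ],
  grip_n=20,
)

```text
clock: 18.2
tcp_pos: [0.6319, -0.1953, 0.2194]
eef_rot: [3.141, -0.004, -3.117]
contact_force: [-0.4, -0.3, 0.2]
opening: -0.0
gripper_force: 0.0
```

```bash
python3 - <<'E'
from h import *
print(go([.6335,-.195,.155],YB))
E
```

```text
(array([-0.0018,  0.0002,  0.0644]), -0.0009)
```

>>> jog_arm(
  deltas=[
    {"finger_gap":0,"tx":-0.002,"tz":0.04},
    {"finger_gap":0,"tx":-0.002,"tz":0.064},
    {"finger_gap":0,"tx":-0.002,"tz":0.072},
    {"finger_gap":0,"tx":-0.002,"tz":0.072},
  ],
)

```text
clock: 18.7
tcp_pos: [0.6344, -0.1957, 0.1494]
eef_rot: [-3.142, -0.001, -3.118]
contact_force: [0.1, 0.1, 0.6]
opening: -0.0004
gripper_force: 0.0
```

>>> jog_arm(
  deltas=[
    {"finger_gap":0,"tx":-0.0005,"tz":0.004},
    {"finger_gap":0,"tx":-0.001,"tz":0.008},
    {"finger_gap":0,"tx":-0.0015,"tz":0.012},
    {"finger_gap":0,"tx":-0.002,"tz":0.016},
    {"finger_gap":0,"tx":-0.002,"tz":0.016},
  ],
)

```text
clock: 19.32
tcp_pos: [0.6373, -0.1955, 0.1331]
eef_rot: [-3.141, 0.0, -3.117]
contact_force: [0.1, -1.5, 1.1]
opening: -0.0002
gripper_force: 0.9
```

>>> jog_arm(
  deltas=[
    {"finger_gap":0,"tz":0.002},
    {"finger_gap":0,"tz":0.002},
    {"finger_gap":0,"tz":-0.03},
    {"finger_gap":0,"tx":0.01,"ty":-0.01,"tz":-0.09},
    {"finger_gap":0,"tx":0.06,"ty":-0.03,"tz":-0.13},
    {"finger_gap":0,"tx":0.12,"ty":-0.03,"tz":-0.13},
    {"finger_gap":0,"tx":0.12,"ty":-0.03,"tz":-0.13},
    {"finger_gap":0,"tx":0.12,"ty":-0.03,"tz":-0.13},
  ],
)

```text
clock: 20.32
tcp_pos: [0.5181, -0.2277, 0.2635]
eef_rot: [3.141, 0.001, -3.117]
contact_force: [0.8, -0.0, 0.8]
opening: 0.0004
gripper_force: 0.0
```

```bash
python3 look.py s6.png
```

```text
wrist 2990 bed 1/50/99%
 [[-0.1428 -0.0174  0.0004]
 [-0.0906  0.0016  0.0063]
 [-0.0312  0.025   0.0089]]
((-85.7481460571289, 3.8093013763427734), (44.457069396972656, 116.61595153808594), 89.73612213134766)
side 917 bed 1/50/99%
 [[-0.1431 -0.0223 -0.0067]
 [-0.0733  0.0125  0.0041]
 [-0.0006  0.0278  0.0087]]
[ 0.48783974 -0.11411311  0.037     ] (array([0.0286, 0.1141, 0.2262]), 0.0005)
```

View pics/s6.png

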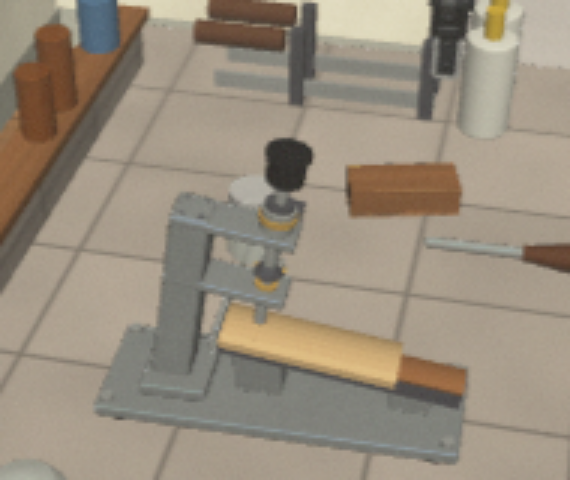

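s6 shows the striker fired and its nose resting on the sample at crop (260,318). The sample's end is still at the stop and the arm is clear.

```bash
python3 -c "
from plant import manip
print(manip.sign_off())"
```

```text
the job is handed in; nothing more can be done
None
```

The job is done and handed in at about 20 s of the 72 s: the longer sample lies on the saddle with its end at the top stop, and the last picture shows the striker fired and resting on it.

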